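# Draw a tuner's gasketed lid down evenly with four wing nuts

### The arm

A 6-joint arm with a two-finger parallel gripper is mounted at the origin on the work surface. World frame = base frame: x ahead of the robot, y to its left, z up, the work surface at z = 0. Lengths are in m, angles in rad, forces in N, time in s.
With the tool pointing down it reaches from about 0.375 to 0.9 m from the base axis. Payload 3.1 kg.
Tool frame: the origin (TCP) lies midway between the tips of the shut fingers; the grasp point (between the pads) lies 19 mm behind it; x points along the fingers, z is the direction in which the jaws open and shut, and the axes are right-handed (so a half turn about x gives the same grasp; the last joint's range is limited). The gripper opens to 85 mm and grips with 20 to 120 N. Pads are 22 mm wide; open, the fingers measure 114 mm over their backs; the gripper's body (76 mm by 85 mm) begins 54 mm behind the grasp point. The pads swing forward as they close: fully open they stand 13 mm farther back than shut.
Start: joints at [1.121, 0.527, 1.433, -0, 1.181, -0.178], TCP at [0.168, 0.602, 0.231] pointing down, gripper open.
Joint ranges: [-3.08, 3.08], [-0.75, 2.2], [0.22, 2.44], [-1.43, 4.57], [0, 2.65], [-2.85, 2.85]. Speed limits (rad/s): [2.79, 2.79, 3.14, 3.14, 3.14, 3.14].

### API

Orientations are given as a unit quaternion [x, y, z, w].
In Python, from station import status, snapshot, camera_params, ticket gives the robot as it stands.
- The arm moves only by the tool arm_command, never from a script. Its argument "series" is a list that holds one entry, the list of rows, each a list of 4 numbers: the shift along the tool's x, y, z in mm, then the turn about the tool's x in rad. A call has 1 to 10 rows; each row shifts and turns the commanded pose from where the row before left it, along the tool's axes as they then stand; what a row does not reach is not made up. A row lasts 1/10 s, in which the tool goes at most 50 mm and 8.59 degrees, less where a joint would pass 70% of its speed; a pose out of reach is approached as far as the arm can. A call is refused whole if a number of a shift passes 50 or a number of a turn 0.15, either way. A call with a gripper value outside its range is refused whole. "jaw" is the opening in per cent of the stroke, from 0 (shut) to 100 (fully open), set as the call begins (left out, the last holds). The fingers move at their own pace and stop on an object; "force" is the grip in N (left out, the last holds). Time passes only in rows, so rows that do not move let the fingers close. It gives the time, the measured TCP pose, the force and the opening at its end, in the units of the state.
- status.sense(): the state, without advancing time (a new reading comes with each control period).
- snapshot(name): name is "side" or "top"; returns the picture (480x640x3 uint8, red, green, blue); there is no depth.
- camera_params(name): a dict with "fovy" (degrees; the focal length in pixels is half the picture's height over the tangent of half this angle, whatever the lens; pixels are square), "cx", "cy" (the principal point, pixels), "k1" (the pictures are not rectified: a ray, as slopes to the right and down, at radius r is drawn at 1 + k1 r^2 times it, then the intrinsics apply), "extrinsics" (4x4, takes a point from camera to world coordinates). Camera axes: x right, y down, z forward; pixel columns grow to the right and rows downward; lengths in m; the calibration is good to about 2 mm. A picture is of the moment at which its call begins. camera_params takes no time and is no camera call.
- ticket.sign_off(): hands the job in, once; it reports no verdict.
The state is a dict: "t": time; "q": joint angles; "qd": joint speeds; "tau": joint torques, N m; "tcp_pos": TCP position; "tool_rot": TCP orientation; "force": force on the tool from outside, world axes, zero at the start; "ft_torque": the same for the moment, N m; "finger_gap": opening from 0.0 (shut) to 1.0 (fully open).
Only numpy, scipy, OpenCV 4.12 (cv2) and the standard library are available. Lean on these libraries where they do the work, as an engineer would, in place of code of your own. Each camera call takes 0.05 s, during which the arm holds its last target. There are 200 camera calls.

### The job

The lid of the remote antenna tuner lies on its springy gasket with its four wing nuts only just started. Tighten the nuts clockwise in star order, the opposite corner always next: first all four about half-way (not home), then all four fully home, so that the lid goes down level and seats flush all round. Do not knock the porcelain insulator, and leave the things standing about where they are.

Things in the scene. Friction and masses are not known exactly. Their poses are not given: they have to be found in the camera images.
- tuner: The remote antenna tuner: a grey cast box 200 x 180 mm (x, y), its rim 100 mm above the bench, fixed to the bench by two steel straps that stick out 22 mm at the foot of its +x and -x walls. Origin at the centre of its underside; z up. Two coax sockets stick out 26 mm from its -x wall, cooling ribs are on its +x wall.
- lid_top (a point): Centre of the lid's upper face, z its normal. Grey cast plate 200 x 180 x 8 mm on a springy black gasket; a 104 x 150 mm middle panel stands 3 mm higher. It can only sink and tilt: upper face 112.6 mm above the bench with the gasket slack, 108.5 mm when seated. Tilted over 0.016 rad (a corner 3 mm lower than the opposite one, or one side 2 mm lower than the other) it pinches the gasket.
- bushing: White ribbed porcelain aerial insulator standing on the middle of the lid, 60 mm across at the foot, 48 mm at the ribs, 70 mm tall with its brass terminal; origin at the centre of its foot. It rides with the lid. Fragile.
- nut_a_mid (a point): Brass wing nut at (+70, +60) mm in the tuner's x, y; across the diagonal from nut_c. Point on its turning axis, 24 mm above the lid when the nut bears on it; x along its two upright ears, z up. 70 mm over the ears; each a disc 26 mm across, 7 mm thick (in y), centred 22 mm from the axis, 13 mm below to 13 mm above this point. Hub 20 to 26 mm across, its top 6 mm below this point, the stud's 4 mm or more below.
- nut_b_mid (a point): Brass wing nut at (+70, -60) mm in the tuner's x, y; across the diagonal from nut_d. Point on its turning axis, 24 mm above the lid when the nut bears on it; x along its two upright ears, z up. 70 mm over the ears; each a disc 26 mm across, 7 mm thick (in y), centred 22 mm from the axis, 13 mm below to 13 mm above this point. Hub 20 to 26 mm across, its top 6 mm below this point, the stud's 4 mm or more below.
- nut_c_mid (a point): Brass wing nut at (-70, -60) mm in the tuner's x, y; across the diagonal from nut_a. Point on its turning axis, 24 mm above the lid when the nut bears on it; x along its two upright ears, z up. 70 mm over the ears; each a disc 26 mm across, 7 mm thick (in y), centred 22 mm from the axis, 13 mm below to 13 mm above this point. Hub 20 to 26 mm across, its top 6 mm below this point, the stud's 4 mm or more below.
- nut_d_mid (a point): Brass wing nut at (-70, +60) mm in the tuner's x, y; across the diagonal from nut_b. Point on its turning axis, 24 mm above the lid when the nut bears on it; x along its two upright ears, z up. 70 mm over the ears; each a disc 26 mm across, 7 mm thick (in y), centred 22 mm from the axis, 13 mm below to 13 mm above this point. Hub 20 to 26 mm across, its top 6 mm below this point, the stud's 4 mm or more below.
- nut_a (a joint): Turn of wing nut A; 0 is the loosest start; grows clockwise from above to 2.9 rad: fully home at a hard stop (lid rim on box rim); half-way is 1.45. Each rad lowers the nut, and that corner of the lid, by 1.6 mm (quick thread). Turns with 0.14 to 0.22 N m (about 6 to 9 N on an ear) and stays where it is left.
- nut_b (a joint): Turn of wing nut B; 0 is the loosest start; grows clockwise from above to 2.9 rad: fully home at a hard stop (lid rim on box rim); half-way is 1.45. Each rad lowers the nut, and that corner of the lid, by 1.6 mm (quick thread). Turns with 0.14 to 0.22 N m (about 6 to 9 N on an ear) and stays where it is left.
- nut_c (a joint): Turn of wing nut C; 0 is the loosest start; grows clockwise from above to 2.9 rad: fully home at a hard stop (lid rim on box rim); half-way is 1.45. Each rad lowers the nut, and that corner of the lid, by 1.6 mm (quick thread). Turns with 0.14 to 0.22 N m (about 6 to 9 N on an ear) and stays where it is left.
- nut_d (a joint): Turn of wing nut D; 0 is the loosest start; grows clockwise from above to 2.9 rad: fully home at a hard stop (lid rim on box rim); half-way is 1.45. Each rad lowers the nut, and that corner of the lid, by 1.6 mm (quick thread). Turns with 0.14 to 0.22 N m (about 6 to 9 N on an ear) and stays where it is left.
- handheld: Black handheld radio standing in its desk charger, charger 75 x 85 x 30 mm, radio 34 x 58 mm to 137 mm high, with a stub aerial 14 mm thick to 242 mm high; beyond the tuner's +x wall; origin at the centre of its underside. Leave alone.
- tumbler: Dark blue travel tumbler with black cap, 78 mm across, 128 mm tall; beside the tuner; origin at the centre of its underside. Leave alone.
- morse_key: Morse key on a black base 120 x 75 x 14 mm, 56 mm tall at its knob; beside the tuner; origin at the centre of its underside. Leave alone.

How it is judged:
On the way, in this order (a step that is already met when the one before it is completed fails the run):
1. the two nuts of one diagonal are drawn about half-way (past 1.1 rad) while the other two are not yet (((value of joint each of nut_a, nut_c above 1.1 rad and value of joint each of nut_b, nut_d below 1.1 rad) or (value of joint each of nut_b, nut_d above 1.1 rad and value of joint each of nut_a, nut_c below 1.1 rad))), for 0.1 s.
2. all four nuts are about half-way (past 1.1 rad) and none is home (under 2.6 rad) (value of joint nut_a between 1.1 and 2.6 rad and value of joint nut_b between 1.1 and 2.6 rad and value of joint nut_c between 1.1 and 2.6 rad and value of joint nut_d between 1.1 and 2.6 rad), for 0.1 s.
3. the two nuts of one diagonal are home (past 2.6 rad) while the other two are not yet (((value of joint each of nut_a, nut_c above 2.6 rad and value of joint each of nut_b, nut_d below 2.6 rad) or (value of joint each of nut_b, nut_d above 2.6 rad and value of joint each of nut_a, nut_c below 2.6 rad))), for 0.1 s.
At the end, for the whole second after the job is handed in: All four wing nuts are home (within 0.2 rad of their stops at 2.9 rad), the lid is down (upper face within 1 mm of its seated height of 108.5 mm) and level within 0.005 rad, and the bystanders are at rest (value of joint each of nut_a, nut_b, nut_c, nut_d above 2.7 rad and z of lid_top in the frame of tuner below 0.1095 m and angle between lid_top's own z axis and vertical below 0.005 rad and linear speed of each of handheld, tumbler, morse_key below 0.01 m/s); the robot touches nothing.
It fails at once if the lid tilts more than 0.016 rad (gasket pinched) (angle between lid_top's own z axis and vertical above 0.016 rad).
It fails at once if the porcelain insulator is knocked (more than 5 N) (contact force between bushing and anything else above 5 N).
It fails at once if a bystander is shifted more than 15 mm (distance of any of handheld, tumbler, morse_key from where it was at the start of the episode above 0.015 m).
It also fails if it takes over 72 s, if anything falls off the work surface, if the arm or the gripper's body presses on something with over 40 N, if the wrist force passes 120 N, or if a joint passes its speed limit or range.

## Working session

There is one attempt and no reset: what is moved stays moved. The work goes in short steps, Python scripts to look and compute and a tool call to move; the robot and the scene stay as the last step left them, time stands still between calls to the robot, and variables do not carry over. Pictures are saved under pics/ and viewed, about 8 in all and at most 12, crops included, and the job is handed in when it is done.

Besides the shell and the picture viewer there is one more tool, called after ">>>" as name([rows], argument=value, ...), one row to a line, values as JSON. arm_command: Moves the arm, as the interface text tells. Its arguments: {"type":"object","properties":{"series":{"type":"array"},"jaw":{"type":"number"},"force":{"type":"number"}},"required":["series"]}

```bash
mkdir -p pics; ls
python3 - <<'E'
from station import status, snapshot, camera_params
import cv2
print(status.sense())
for n in("top","side"):
    print(n,camera_params(n)); cv2.imwrite(f"pics/{n}0.png",snapshot(n)[:,:,::-1])
E
```

```text
pics
{'t': 0.0, 'q': array([ 1.12045133e+00,  5.28482233e-01,  1.43393854e+00, -1.77050656e-05,
        1.18141744e+00, -1.78469151e-01]), 'qd': array([ 1.75852952e-03, -5.02044193e-05,  4.27330927e-04,  4.71102560e-05,
        1.56544336e-03,  4.92012335e-04]), 'tau': array([-5.68580672e-04, -4.42350841e+01, -1.78023291e+01, -3.24299326e-04,
        8.51949735e-03,  1.66596055e-05]), 'tcp_pos': array([0.16746617, 0.60137553, 0.23031225]), 'tool_rot': array([-0.42799456,  0.56385021,  0.42726372,  0.5624405 ]), 'force': array([-0.89928769,  0.50887612, -0.07986921]), 'ft_torque': array([ 0.02310092, -0.04775017,  0.03168499]), 'finger_gap': 1.0014803849490777}
top {'fovy': 48.1408308747978, 'cx': 314.8231700087204, 'cy': 230.86710803032327, 'k1': 0.011046424463621295, 'extrinsics': array([[ 0.02634004, -0.99208481,  0.12277598,  0.49100048],
       [-0.99932225, -0.02929132, -0.02229499,  0.07350816],
       [ 0.02571479, -0.12210552, -0.99218395,  1.15484978],
       [ 0.        ,  0.        ,  0.        ,  1.        ]])}
side {'fovy': 55.08975563340927, 'cx': 318.5560716137433, 'cy': 233.59992792362877, 'k1': -0.1209930262534967, 'extrinsics': array([[ 0.73408623, -0.40782073,  0.54295457,  0.14107398],
       [-0.67872609, -0.46558667,  0.56794361, -0.42037842],
       [ 0.02117323, -0.78543701, -0.61857933,  0.62458121],
       [ 0.        ,  0.        ,  0.        ,  1.        ]])}
```

View pics/top0.png

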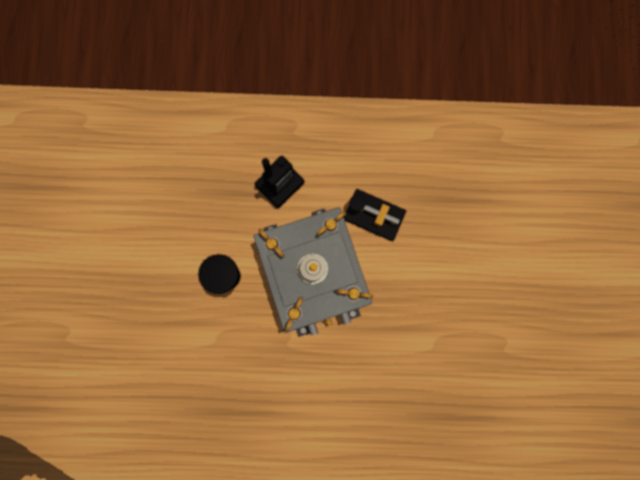

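View pics/side0.png

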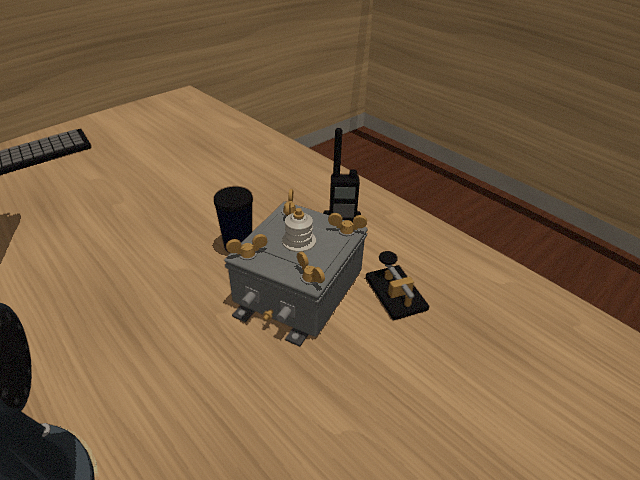

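```bash
cat > h.py <<'E'
import numpy as np, cv2
from scipy.optimize import least_squares
from station import status, snapshot, camera_params
def cam(n):
    p=camera_params(n); f=240/np.tan(np.radians(p['fovy'])/2)
    return p,f
def proj(n,P):
    p,f=cam(n); E=np.linalg.inv(p['extrinsics']); c=np.atleast_2d(P)@E[:3,:3].T+E[:3,3]
    s=c[:,:2]/c[:,2:]; s=s*(1+p['k1']*(s**2).sum(1,keepdims=True)); return s*f+[p['cx'],p['cy']]
def nut_blobs(n,img,boxes):
    hsv=cv2.cvtColor(img,cv2.COLOR_RGB2HSV); out=[]
    for (u,v,r) in boxes:
        h=hsv[v-r:v+r,u-r:u+r].astype(int)
        m=((h[...,0]>8)&(h[...,0]<28)&(h[...,1]>130)).astype(np.uint8)
        k,l,s,c=cv2.connectedComponentsWithStats(m); j=1+np.argmax(s[1:,4])
        ys,xs=np.where(l==j); q=np.c_[xs,ys]+[u-r,v-r]; out.append(q)
    return out
N=np.array([[70,60],[70,-60],[-70,-60],[-70,60]])/1e3
def pts(x,y,yaw,z): 
    c,s=np.cos(yaw),np.sin(yaw); return np.c_[N@np.array([[c,s],[-s,c]])+[x,y],np.full(4,z)]
E
python3 - <<'E'
from h import *
img={n:cv2.imread(f'pics/{n}0.png')[:,:,::-1].copy() for n in('top','side')}
bt=nut_blobs('top',img['top'],[(272,243,16),(331,225,16),(354,294,18),(294,313,16)])
ct=np.array([b.mean(0) for b in bt]); print('cent',ct.round(1),[len(b) for b in bt])
f=lambda q:(proj('top',pts(*q,.1345))-ct).ravel()
r=least_squares(f,[.55,.07,.2]); print('pose',r.x,'res',r.fun.round(1)); x,y,yaw=r.x
P=pts(x,y,yaw,.1345)
print('nuts',P.round(4)); print('side proj',proj('side',P).round(0))
print('bush top px',proj('top',[[x,y,.1826]]),proj('side',[[x,y,.1826]]))
# ear angle: fit segment model silhouettes by PCA vs model PCA
e=np.linspace(0,2*np.pi,40)
def model(p,a):
    d=np.array([np.cos(a),np.sin(a),0]);nn=np.array([-d[1],d[0],0]);L=[]
    m=np.zeros((480*4,640*4),np.uint8)
    for s in(-1,1):
        c=p+s*.022*d
        V=np.vstack([c+.013*np.cos(e)[:,None]*d+.013*np.sin(e)[:,None]*[0,0,1]+k*nn for k in(-.0035,.0035)])
        cv2.fillConvexPoly(m,cv2.convexHull(np.round(proj('top',V)*4+1.5).astype(np.int32)),1)
    V=np.vstack([np.c_[p[0]+.0115*np.cos(e),p[1]+.0115*np.sin(e),np.full(40,z)] for z in(p[2]-.024,p[2]-.006)])
    cv2.fillConvexPoly(m,cv2.convexHull(np.round(proj('top',V)*4+1.5).astype(np.int32)),1)
    return cv2.resize(m.astype(np.float32),(640,480),interpolation=cv2.INTER_AREA)
for i,b in enumerate(bt):
    o=np.zeros((480,640),np.float32); o[b[:,1],b[:,0]]=1; best=[]
    for a in np.radians(np.arange(0,180,3)):
        for dx in(-.003,0,.003):
            for dy in(-.003,0,.003):
                best.append((np.abs(model(P[i]+[dx,dy,.001],a)-o).sum(),np.degrees(a),dx,dy))
    best.sort(); print('abcd'[i],[(round(float(q[0]),1),round(q[1]),q[2],q[3]) for q in best[:4]])
c=cv2.resize(img['top'][200:340,240:390],None,fx=5,fy=5,interpolation=cv2.INTER_CUBIC); cv2.imwrite('pics/c0.png',cv2.resize(c[:,:,::-1],(640,597)))
E
```

```text
cent [[269.1 241. ]
 [332.1 222.4]
 [358.6 290. ]
 [293.9 312.9]] [238, 217, 296, 195]
pose [0.54943796 0.05142499 0.3630884 ] res [ 2.5  0.9 -1.2 -0.8 -3.   0.8  1.7 -0.8]
nuts [[ 0.5936  0.1324  0.1345]
 [ 0.6362  0.0202  0.1345]
 [ 0.5053 -0.0295  0.1345]
 [ 0.4627  0.0827  0.1345]]
side proj [[290. 203.]
 [349. 221.]
 [313. 268.]
 [249. 245.]]
bush top px [[314.0529978  264.79013232]] [[300.58953772 210.05992018]]
a [(61.4, 42, 0, 0.003), (73.0, 45, 0, 0.003), (77.3, 42, -0.003, 0), (79.0, 39, 0, 0.003)]Traceback (most recent call last):
  File "<stdin>", line 27, in <module>
  File "<stdin>", line 20, in model
  File "h.py", line 8, in proj
    p,f=cam(n); E=np.linalg.inv(p['extrinsics']); c=np.atleast_2d(P)@E[:3,:3].T+E[:3,3]
        ~~~^^^
  File "h.py", line 5, in cam
    p=camera_params(n); f=240/np.tan(np.radians(p['fovy'])/2)
ValueError: time passes only in moves, steps and waits
```

```bash
python3 - <<'E'
import re
s=open('h.py').read()
s=s.replace("def cam(n):\n    p=camera_params(n);","CP={n:camera_params(n) for n in('top','side')}\ndef cam(n):\n    p=CP[n];")
open('h.py','w').write(s)
E
python3 - <<'E'
from h import *
img=cv2.imread('pics/top0.png')[:,:,::-1].copy()
c=cv2.resize(img[200:340,240:390],(640,597),interpolation=cv2.INTER_CUBIC); cv2.imwrite('pics/c0.png',c[:,:,::-1])
h=cv2.cvtColor(img,cv2.COLOR_RGB2HSV)
for u,v in[(272,243),(294,313),(354,294),(331,225),(367,296),(262,235),(381,215),(250,300),(400,300),(240,230),(380,330)]: print(u,v,img[v,u],h[v,u])
E
```

```text
272 243 [189 136  46] [ 19 193 189]
294 313 [190 140  48] [ 19 191 190]
354 294 [190 143  48] [ 20 191 190]
331 225 [190 140  47] [ 20 192 190]
367 296 [165 112  41] [ 17 192 165]
262 235 [126  85  37] [ 16 180 126]
381 215 [190 133  45] [ 18 195 190]
250 300 [178 125  69] [ 15 156 178]
400 300 [167 117  65] [ 15 156 167]
240 230 [178 125  69] [ 15 156 178]
380 330 [166 117  65] [ 15 155 166]
```

View pics/c0.png

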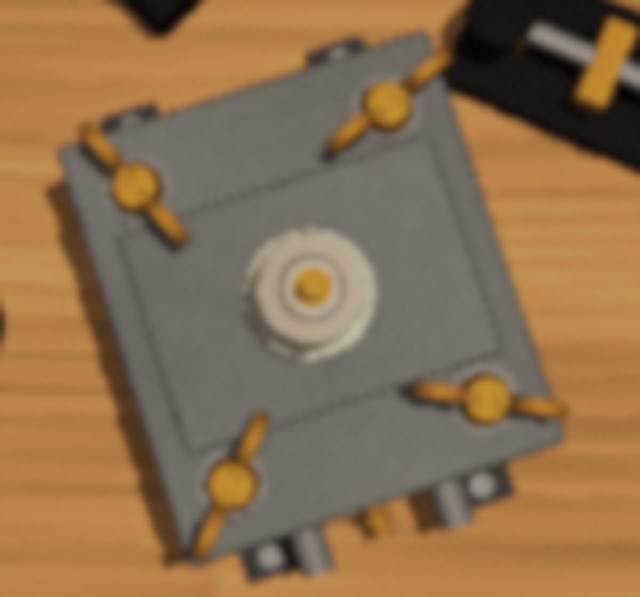

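Run:
```python
from h import *
k=4.2667
hub=np.array([[136,186],[388,104],[487,398],[231,483]])/k+[240,200]-.4
ends=np.array([[[84,128],[184,240]],[[326,154],[448,60]],[[412,388],[566,410]],[[262,416],[200,556]]])/k+[240,200]-.4
f=lambda q:(proj('top',pts(*q,.130))-hub).ravel()
r=least_squares(f,[.55,.07,.2]); print('pose',r.x,'res',r.fun.round(1)); P=pts(*r.x,.136); print(P.round(4))
# ears: outer ends at mid height; PCA-free angle from back-projecting
def back(u,z):
    return least_squares(lambda q:(proj('top',[[q[0],q[1],z]])-u).ravel(),[.55,.05]).x
for i in range(4):
    A,B=back(ends[i,0],.136),back(ends[i,1],.136); d=B-A
    print('abcd'[i],A.round(4),B.round(4),'len',np.linalg.norm(d).round(4),'mid',((A+B)/2).round(4),'ang',np.degrees(np.arctan2(d[1],d[0]))%180)
print('side',proj('side',P).round(0))
st=status.sense(); from scipy.spatial.transform import Rotation as R
M=R.from_quat(st['tool_rot']).as_matrix(); print(M.round(3), 'z ang',np.degrees(np.arctan2(M[1,2],M[0,2])))
```

```text
pose [0.54657758 0.05322661 0.34467117] res [-0.3 -0.3  0.1 -0.3  0.2  0.2  0.   0.4]
[[ 0.5922  0.1333  0.136 ]
 [ 0.6327  0.0204  0.136 ]
 [ 0.501  -0.0269  0.136 ]
 [ 0.4604  0.086   0.136 ]]
a [0.6164 0.1565] [0.5675 0.1103] len 0.0673 mid [0.592  0.1334] ang 43.46288705516855
b [0.6079 0.0481] [ 0.6521 -0.0057] len 0.0697 mid [0.63   0.0212] ang 129.3900710437434
c [0.5048 0.0074] [ 0.497  -0.0611] len 0.0689 mid [ 0.5009 -0.0268] ang 83.46223649440556
d [0.4908 0.0733] [0.4294 0.0986] len 0.0664 mid [0.4601 0.0859] ang 157.61486951835477
side [[289. 203.]
 [347. 221.]
 [310. 268.]
 [247. 244.]]
[[-0.001 -0.963  0.268]
 [-0.002  0.268  0.963]
 [-1.     0.    -0.002]] z ang 74.42783659540476
```

```bash
cat > plan.py <<'E'
import sys, numpy as np
from station import status
from scipy.spatial.transform import Rotation as R
# plan.py x y z theta step : rows from the present pose, turn spread over rows
x,y,z,th,step=map(float,sys.argv[1:6])
s=status.sense(); M=R.from_quat(s['tool_rot']).as_matrix(); t0=np.arctan2(M[1,2],M[0,2]); p=s['tcp_pos']
print('t',round(s['t'],2),'p',p.round(4),'th',round(t0,3),'q6',round(s['q'][5],2),'tilt',M[:,0].round(3),'F',s['force'].round(1),'gap',round(s['finger_gap'],3))
d=np.array([x,y,z])-p; D=(t0-th); n=int(max(np.ceil(np.linalg.norm(d)*1e3/step),np.ceil(abs(D)/.14),1))
for i in range(n):
    t=t0-D*i/n; v=d/n*1e3
    print([round(float(q),1) for q in(-v[2],-v[0]*np.sin(t)+v[1]*np.cos(t),v[0]*np.cos(t)+v[1]*np.sin(t))]+[round(D/n,3)],end=',')
print(n)
E
python3 plan.py .5921 .1334 .2 .759 40
```

```text
t 0.1 p [0.1675 0.6015 0.2305] th 1.299 q6 -0.18 tilt [-0.001 -0.002 -1.   ] F [ 0.9 -0.4  0.5] gap 0.999
[1.9, -33.4, -21.1, np.float64(0.034)],[1.9, -34.1, -19.9, np.float64(0.034)],[1.9, -34.8, -18.8, np.float64(0.034)],[1.9, -35.4, -17.6, np.float64(0.034)],[1.9, -35.9, -16.4, np.float64(0.034)],[1.9, -36.5, -15.1, np.float64(0.034)],[1.9, -37.0, -13.9, np.float64(0.034)],[1.9, -37.4, -12.6, np.float64(0.034)],[1.9, -37.8, -11.4, np.float64(0.034)],[1.9, -38.2, -10.1, np.float64(0.034)],[1.9, -38.5, -8.8, np.float64(0.034)],[1.9, -38.8, -7.5, np.float64(0.034)],[1.9, -39.0, -6.2, np.float64(0.034)],[1.9, -39.2, -4.9, np.float64(0.034)],[1.9, -39.3, -3.5, np.float64(0.034)],[1.9, -39.4, -2.2, np.float64(0.034)],16
```

>>> arm_command([
  [[2,-33.4,-21,0.034],[2,-34,-20,0.034],[2,-35,-19,0.034],[2,-35.5,-17.6,0.034],[2,-36,-16.4,0.034],[2,-36.5,-15,0.034],[2,-37,-14,0.034],[2,-37.5,-12.6,0.034],[2,-38,-11.4,0.034],[2,-38,-10,0.034]],
], jaw=95)

```text
t: 1.1
tcp_pos: [0.4338, 0.3074, 0.2109]
tool_rot: [-0.326, 0.628, 0.326, 0.627]
force: [0.6, -0.3, 0.8]
finger_gap: 0.954
```

>>> arm_command([
  [[2,-38.5,-9,0.034],[2,-39,-7.5,0.034],[2,-39,-6,0.034],[2,-39,-5,0.034],[2,-39,-3.5,0.034],[2,-39,-2,0.034],[0,0,0,0]],
])

```text
t: 1.8
tcp_pos: [0.5952, 0.1294, 0.1987]
tool_rot: [-0.26, 0.657, 0.258, 0.659]
force: [0.7, -0.5, 1.2]
finger_gap: 0.951
```

```bash
python3 plan.py .5921 .1334 .115 .759 30
```

```text
t 1.8 p [0.5952 0.1294 0.1987] th 0.75 q6 -0.72 tilt [ 0.003 -0.001 -1.   ] F [ 0.7 -0.5  1.2] gap 0.951
[27.9, 1.7, 0.2, np.float64(-0.003)],[27.9, 1.7, 0.2, np.float64(-0.003)],[27.9, 1.7, 0.2, np.float64(-0.003)],3
```

>>> arm_command([
  [[28,2.5,0,0],[28,2.5,0.5,0],[28,0,0,0],[0,0,0,0]],
])

```text
t: 2.2
tcp_pos: [0.5843, 0.1377, 0.1114]
tool_rot: [-0.26, 0.661, 0.262, 0.654]
force: [-0.4, -0.1, 0.2]
finger_gap: 0.947
```

```bash
python3 plan.py .5921 .1334 .115 .759 30
python3 - <<'E'
from h import *
a=snapshot('side')[120:300,200:440]; b=snapshot('top')[180:330,215:415]
i=np.vstack([cv2.resize(a,(400,300),interpolation=2),cv2.resize(b,(400,300),interpolation=2)]); cv2.imwrite('pics/g1.png',i[:,:,::-1])
E
```

```text
t 2.2 p [0.5843 0.1377 0.1114] th 0.756 q6 -0.71 tilt [-0.01 -0.   -1.  ] F [-0.4 -0.1  0.2] gap 0.947
[-3.6, -8.5, 2.7, np.float64(-0.003)],1
```

View pics/g1.png

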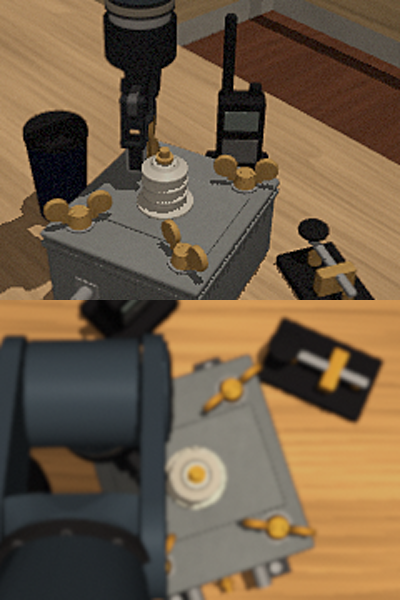

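>>> arm_command([
  [[0,0,0,0],[0,0,0,0]],
])

```text
t: 2.5
tcp_pos: [0.5894, 0.1377, 0.117]
tool_rot: [-0.261, 0.656, 0.26, 0.658]
force: [-0.1, -0.3, 0.3]
finger_gap: 0.95
```

```bash
python3 plan.py .5921 .1334 .115 .759 30
```

```text
t 2.5 p [0.5894 0.1377 0.117 ] th 0.755 q6 -0.71 tilt [ 0.003  0.    -1.   ] F [-0.1 -0.3  0.3] gap 0.95
[2.0, -4.9, -1.0, np.float64(-0.004)],1
```

>>> arm_command([
  [[2,-5,-1,0],[0,0,0,0],[0,0,0,0]],
])

```text
t: 2.8
tcp_pos: [0.5913, 0.1329, 0.1137]
tool_rot: [-0.261, 0.657, 0.26, 0.658]
force: [-0.2, 0.3, 0.2]
finger_gap: 0.95
```

>>> arm_command([
  [[0,0,0,0],[0,0,0,0],[0,0,0,0],[0,0,0,0]],
], jaw=60, force=30)

```text
t: 3.2
tcp_pos: [0.5923, 0.1338, 0.1143]
tool_rot: [-0.261, 0.656, 0.261, 0.659]
force: [2.7, 2.4, 5.3]
finger_gap: 0.799
```

```bash
python3 plan.py .5921 .1334 .115 .759 30
```

```text
t 3.2 p [0.5923 0.1338 0.1143] th 0.755 q6 -0.72 tilt [ 0.003  0.001 -1.   ] F [2.7 2.4 5.3] gap 0.799
[-0.7, -0.1, -0.5, np.float64(-0.004)],1
```

>>> arm_command([
  [[0.1,0,0,0.14],[0.2,0,0,0.14],[0.2,0,0,0.14],[0.2,0,0,0.14],[0.2,0,0,0.14],[0.2,0,0,0.14],[0.2,0,0,0.14],[0.2,0,0,0.14],[0.2,0,0,0.14],[0.2,0,0,0.14]],
])

```text
t: 4.2
tcp_pos: [0.5917, 0.1337, 0.1122]
tool_rot: [0.226, 0.67, -0.225, 0.671]
force: [0.9, 3.1, 5.4]
finger_gap: 0.798
```

>>> arm_command([
  [[0,0,0,0],[0,0,0,0]],
])

```text
t: 4.4
tcp_pos: [0.5917, 0.1337, 0.1121]
tool_rot: [0.225, 0.67, -0.224, 0.671]
force: [-0.2, 3.1, 5.0]
finger_gap: 0.8
```

>>> arm_command([
  [[0,0,0,0],[0,0,0,0]],
], jaw=95)

```text
t: 4.6
tcp_pos: [0.59, 0.1327, 0.1107]
tool_rot: [0.223, 0.671, -0.225, 0.67]
force: [-0.8, 0.5, 0.5]
finger_gap: 0.949
```

>>> arm_command([
  [[-25,0,0,0],[-30,0,0,0],[-35,0,0,0],[0,0,0,0]],
])

```text
t: 5.0
tcp_pos: [0.5938, 0.1329, 0.2058]
tool_rot: [0.225, 0.668, -0.223, 0.674]
force: [0.7, 0.4, 0.6]
finger_gap: 0.954
```

```bash
python3 plan.py .501 -.0269 .2 1.457 30
```

```text
t 5.0 p [0.5938 0.1329 0.2058] th -0.645 q6 0.68 tilt [ 0.009 -0.    -1.   ] F [0.7 0.4 0.6] gap 0.954
[0.4, -11.5, 1.4, np.float64(-0.131)],[0.4, -11.5, -0.1, np.float64(-0.131)],[0.4, -11.4, -1.7, np.float64(-0.131)],[0.4, -11.1, -3.1, np.float64(-0.131)],[0.4, -10.6, -4.6, np.float64(-0.131)],[0.4, -9.9, -5.9, np.float64(-0.131)],[0.4, -9.1, -7.2, np.float64(-0.131)],[0.4, -8.0, -8.3, np.float64(-0.131)],[0.4, -6.9, -9.3, np.float64(-0.131)],[0.4, -5.6, -10.1, np.float64(-0.131)],[0.4, -4.2, -10.7, np.float64(-0.131)],[0.4, -2.8, -11.2, np.float64(-0.131)],[0.4, -1.3, -11.5, np.float64(-0.131)],[0.4, 0.2, -11.5, np.float64(-0.131)],[0.4, 1.7, -11.4, np.float64(-0.131)],[0.4, 3.2, -11.1, np.float64(-0.131)],16
```

>>> arm_command([
  [[0,-11.5,1.4,-0.131],[0,-11.5,0,-0.131],[0,-11.4,-1.7,-0.131],[0,-11,-3,-0.131],[0,-10.6,-4.6,-0.131],[0,-10,-6,-0.131],[0,-9,-7,-0.131],[0,-8,-8.3,-0.131],[0,-7,-9.3,-0.131],[0,-5.6,-10,-0.131]],
])

```text
t: 6.0
tcp_pos: [0.5318, 0.0328, 0.2001]
tool_rot: [-0.232, 0.669, 0.233, 0.667]
force: [0.2, 0.3, -0.6]
finger_gap: 0.952
```

>>> arm_command([
  [[0,-4,-10.7,-0.131],[0,-3,-11,-0.131],[0,-1.3,-11.5,-0.131],[0,0,-11.5,-0.131],[0,1.7,-11.4,-0.131],[0,3,-11,-0.131],[0,0,0,0],[0,0,0,0]],
])

```text
t: 6.8
tcp_pos: [0.4982, -0.0262, 0.2007]
tool_rot: [-0.468, 0.53, 0.469, 0.53]
force: [-0.2, 0.5, 0.4]
finger_gap: 0.95
```

```bash
python3 plan.py .501 -.0269 .115 1.457 33
```

```text
t 6.8 p [ 0.4982 -0.0262  0.2007] th 1.448 q6 -1.72 tilt [-0.002  0.    -1.   ] F [-0.2  0.5  0.4] gap 0.95
[28.6, -0.9, -0.1, np.float64(-0.003)],[28.6, -0.9, -0.1, np.float64(-0.003)],[28.6, -0.9, -0.1, np.float64(-0.003)],3
```

>>> arm_command([
  [[28,-1,0,0],[28,-1,0,0],[25,-1,0,0],[5,0,0,0],[0,0,0,0],[0,0,0,0]],
])

```text
t: 7.4
tcp_pos: [0.5025, -0.0265, 0.1161]
tool_rot: [-0.469, 0.529, 0.469, 0.529]
force: [-0.4, -0.5, -0.1]
finger_gap: 0.953
```

>>> arm_command([
  [[0,0,0,0],[0,0,0,0],[0,0,0,0],[0,0,0,0]],
], jaw=60)

```text
t: 7.8
tcp_pos: [0.5028, -0.0263, 0.1171]
tool_rot: [-0.47, 0.528, 0.468, 0.53]
force: [-1.0, 2.4, 6.5]
finger_gap: 0.798
```

```bash
python3 plan.py .501 -.0269 .115 1.457 33
```

```text
t 7.8 p [ 0.5028 -0.0263  0.1171] th 1.45 q6 -1.73 tilt [ 0.003 -0.    -1.   ] F [-1.   2.4  6.5] gap 0.798
[2.1, 1.7, -0.8, np.float64(-0.007)],1
```

>>> arm_command([
  [[0.1,0.5,0,0.14],[0.2,0.5,0,0.14],[0.2,0.5,0,0.14],[0.2,0,0,0.14],[0.2,0,0,0.14],[0.2,0,0,0.14],[0.2,0,0,0.14],[0.2,0,0,0.14],[0.2,0,0,0.14],[0.2,0,0,0.14]],
])

```text
t: 8.8
tcp_pos: [0.5011, -0.0277, 0.115]
tool_rot: [-0.018, 0.706, 0.015, 0.708]
force: [-1.5, -4.7, 5.1]
finger_gap: 0.797
```

>>> arm_command([
  [[0,0,0,0],[0,0,0,0]],
])

```text
t: 9.0
tcp_pos: [0.5011, -0.0277, 0.1149]
tool_rot: [-0.02, 0.706, 0.018, 0.708]
force: [-2.5, -5.3, 5.4]
finger_gap: 0.8
```

>>> arm_command([
  [[0,0,0,0],[0,0,0,0]],
], jaw=95)

```text
t: 9.2
tcp_pos: [0.5005, -0.0261, 0.1139]
tool_rot: [-0.018, 0.707, 0.018, 0.707]
force: [0.0, -0.3, -0.0]
finger_gap: 0.955
```

>>> arm_command([
  [[-25,0,0,0],[-30,0,0,0],[-30,0,0,0],[0,0,0,0]],
])

```text
t: 9.6
tcp_pos: [0.503, -0.0264, 0.2021]
tool_rot: [-0.019, 0.704, 0.018, 0.71]
force: [-0.2, 0.4, -0.4]
finger_gap: 0.954
```

```bash
python3 plan.py .6325 .0206 .2 2.258 30
```

```text
t 9.6 p [ 0.503  -0.0264  0.2021] th 0.052 q6 -0.33 tilt [ 0.008 -0.002 -1.   ] F [-0.2  0.4 -0.4] gap 0.954
[0.1, 2.5, 8.2, np.float64(-0.138)],[0.1, 1.4, 8.5, np.float64(-0.138)],[0.1, 0.2, 8.6, np.float64(-0.138)],[0.1, -1.0, 8.6, np.float64(-0.138)],[0.1, -2.2, 8.3, np.float64(-0.138)],[0.1, -3.3, 8.0, np.float64(-0.138)],[0.1, -4.4, 7.4, np.float64(-0.138)],[0.1, -5.3, 6.8, np.float64(-0.138)],[0.1, -6.2, 6.0, np.float64(-0.138)],[0.1, -7.0, 5.0, np.float64(-0.138)],[0.1, -7.6, 4.0, np.float64(-0.138)],[0.1, -8.1, 3.0, np.float64(-0.138)],[0.1, -8.4, 1.8, np.float64(-0.138)],[0.1, -8.6, 0.6, np.float64(-0.138)],[0.1, -8.6, -0.5, np.float64(-0.138)],[0.1, -8.4, -1.7, np.float64(-0.138)],16
```

```bash
python3 plan.py .6325 .0206 .2 -.883 30
```

```text
t 9.6 p [ 0.503  -0.0264  0.2021] th 0.052 q6 -0.33 tilt [ 0.008 -0.002 -1.   ] F [-0.2  0.4 -0.4] gap 0.954
[0.3, 5.7, 18.8, np.float64(0.134)],[0.3, 8.2, 17.9, np.float64(0.134)],[0.3, 10.5, 16.6, np.float64(0.134)],[0.3, 12.6, 15.1, np.float64(0.134)],[0.3, 14.5, 13.3, np.float64(0.134)],[0.3, 16.2, 11.2, np.float64(0.134)],[0.3, 17.5, 9.0, np.float64(0.134)],7
```

>>> arm_command([
  [[0,5.7,18.8,0.134],[0,8,18,0.134],[0,10.5,16.6,0.134],[0,12.6,15,0.134],[0,14.5,13.3,0.134],[0,16,11,0.134],[0,17.5,9,0.134],[0,0,0,0],[0,0,0,0]],
])

```text
t: 10.5
tcp_pos: [0.6286, 0.0206, 0.1972]
tool_rot: [0.302, 0.64, -0.303, 0.638]
force: [0.3, 0.8, 0.4]
finger_gap: 0.948
```

```bash
python3 plan.py .632 .0206 .115 -.883 33
```

```text
t 10.5 p [0.6286 0.0206 0.1972] th -0.884 q6 0.74 tilt [-0.003  0.    -1.   ] F [0.3 0.8 0.4] gap 0.948
[27.4, 0.9, 0.7, np.float64(-0.0)],[27.4, 0.9, 0.7, np.float64(-0.0)],[27.4, 0.9, 0.7, np.float64(-0.0)],3
```

>>> arm_command([
  [[27,1,0.5,0],[27,1,0.5,0],[24,1,0.5,0],[4,0,0,0],[0,0,0,0],[0,0,0,0]],
])

```text
t: 11.1
tcp_pos: [0.6333, 0.0207, 0.1176]
tool_rot: [0.303, 0.638, -0.303, 0.639]
force: [0.3, -0.7, 0.5]
finger_gap: 0.946
```

>>> arm_command([
  [[0,0,0,0],[0,0,0,0],[0,0,0,0],[0,0,0,0]],
], jaw=60)

```text
t: 11.5
tcp_pos: [0.633, 0.0216, 0.1187]
tool_rot: [0.304, 0.638, -0.303, 0.639]
force: [-2.2, 2.1, 6.0]
finger_gap: 0.802
```

```bash
python3 plan.py .632 .0206 .115 -.883 33
```

```text
t 11.5 p [0.633  0.0216 0.1187] th -0.887 q6 0.74 tilt [ 0.001  0.001 -1.   ] F [-2.2  2.1  6. ] gap 0.802
[3.7, -1.4, 0.1, np.float64(-0.004)],1
```

>>> arm_command([
  [[0.2,0,0,0.14],[0.3,0,0,0.14],[0.3,0,0,0.14],[0.3,0,0,0.14],[0.3,0,0,0.14],[0.3,0,0,0.14],[0.2,0,0,0.14],[0.2,0,0,0.14],[0.2,0,0,0.14],[0.2,0,0,0.14]],
])

```text
t: 12.5
tcp_pos: [0.633, 0.0211, 0.1164]
tool_rot: [0.645, 0.291, -0.644, 0.292]
force: [-2.8, 0.2, 7.2]
finger_gap: 0.799
```

>>> arm_command([
  [[0,0,0,0],[0,0,0,0]],
])

```text
t: 12.7
tcp_pos: [0.633, 0.0211, 0.1164]
tool_rot: [0.644, 0.293, -0.643, 0.293]
force: [-2.5, 0.8, 6.7]
finger_gap: 0.797
```

>>> arm_command([
  [[0,0,0,0],[0,0,0,0]],
], jaw=95)

```text
t: 12.9
tcp_pos: [0.6335, 0.0208, 0.1148]
tool_rot: [0.644, 0.293, -0.643, 0.294]
force: [0.0, -0.3, -0.7]
finger_gap: 0.953
```

>>> arm_command([
  [[-25,0,0,0],[-30,0,0,0],[-28,0,0,0],[0,0,0,0]],
])

```text
t: 13.3
tcp_pos: [0.6361, 0.0205, 0.2016]
tool_rot: [0.646, 0.291, -0.641, 0.295]
force: [0.5, -0.3, 0.2]
finger_gap: 0.949
```

```bash
python3 plan.py .4602 .086 .2 -.391 30; python3 plan.py .4602 .086 .2 2.751 30|head -1
```

```text
t 13.3 p [0.6361 0.0205 0.2016] th -2.287 q6 2.14 tilt [ 0.01  -0.001 -1.   ] F [ 0.5 -0.3  0.2] gap 0.949
[0.1, -12.6, 4.7, np.float64(-0.135)],[0.1, -13.1, 3.0, np.float64(-0.135)],[0.1, -13.4, 1.2, np.float64(-0.135)],[0.1, -13.4, -0.6, np.float64(-0.135)],[0.1, -13.2, -2.4, np.float64(-0.135)],[0.1, -12.7, -4.2, np.float64(-0.135)],[0.1, -12.1, -5.9, np.float64(-0.135)],[0.1, -11.2, -7.4, np.float64(-0.135)],[0.1, -10.0, -8.9, np.float64(-0.135)],[0.1, -8.8, -10.2, np.float64(-0.135)],[0.1, -7.3, -11.2, np.float64(-0.135)],[0.1, -5.7, -12.1, np.float64(-0.135)],[0.1, -4.0, -12.8, np.float64(-0.135)],[0.1, -2.3, -13.2, np.float64(-0.135)],14
t 13.3 p [0.6361 0.0205 0.2016] th -2.287 q6 2.14 tilt [ 0.01  -0.001 -1.   ] F [ 0.5 -0.3  0.2] gap 0.949
```

>>> arm_command([
  [[0,-12.6,4.7,-0.135],[0,-13,3,-0.135],[0,-13.4,1,-0.135],[0,-13.4,-0.6,-0.135],[0,-13,-2.4,-0.135],[0,-12.7,-4,-0.135],[0,-12,-6,-0.135],[0,-11,-7.4,-0.135],[0,-10,-9,-0.135],[0,-8.8,-10,-0.135]],
])

```text
t: 14.3
tcp_pos: [0.507, 0.0681, 0.1963]
tool_rot: [0.317, 0.632, -0.318, 0.632]
force: [-0.1, 0.7, 0.7]
finger_gap: 0.952
```

>>> arm_command([
  [[0,-7.3,-11,-0.135],[0,-5.7,-12,-0.135],[0,-4,-13,-0.135],[0,-2.3,-13,-0.135],[0,0,0,0],[0,0,0,0]],
])

```text
t: 14.9
tcp_pos: [0.4583, 0.0866, 0.1968]
tool_rot: [0.14, 0.693, -0.14, 0.693]
force: [-0.4, -0.2, 0.2]
finger_gap: 0.953
```

```bash
python3 plan.py .4602 .086 .115 -.391 33
```

```text
t 14.9 p [0.4583 0.0866 0.1968] th -0.399 q6 0.35 tilt [ 0. -0. -1.] F [-0.4 -0.2  0.2] gap 0.953
[27.3, 0.1, 0.7, np.float64(-0.003)],[27.3, 0.1, 0.7, np.float64(-0.003)],[27.3, 0.1, 0.7, np.float64(-0.003)],3
```

>>> arm_command([
  [[27,0,0.5,0],[27,0,0.5,0],[25,0,0.5,0],[4,0,0,0],[0,0,0,0],[0,0,0,0]],
])

```text
t: 15.5
tcp_pos: [0.4604, 0.086, 0.1147]
tool_rot: [0.14, 0.693, -0.14, 0.694]
force: [-0.1, 0.1, -0.1]
finger_gap: 0.951
```

>>> arm_command([
  [[0,0,0,0],[0,0,0,0],[0,0,0,0],[0,0,0,0]],
], jaw=60)

```text
t: 15.9
tcp_pos: [0.46, 0.0862, 0.1157]
tool_rot: [0.14, 0.692, -0.139, 0.694]
force: [-1.4, 1.0, 5.5]
finger_gap: 0.797
```

```bash
python3 plan.py .4602 .086 .115 -.391 33
```

```text
t 15.9 p [0.46   0.0862 0.1157] th -0.397 q6 0.34 tilt [ 0.003  0.    -1.   ] F [-1.4  1.   5.5] gap 0.797
[0.7, -0.1, 0.3, np.float64(-0.006)],1
```

>>> arm_command([
  [[0.1,0,0,0.14],[0.2,0,0,0.14],[0.2,0,0,0.14],[0.2,0,0,0.14],[0.2,0,0,0.14],[0.2,0,0,0.14],[0.2,0,0,0.14],[0.2,0,0,0.14],[0.2,0,0,0.14],[0.2,0,0,0.14]],
])

```text
t: 16.9
tcp_pos: [0.4597, 0.0869, 0.1136]
tool_rot: [0.555, 0.439, -0.554, 0.439]
force: [-1.4, 4.3, 3.4]
finger_gap: 0.795
```

>>> arm_command([
  [[0,0,0,0],[0,0,0,0]],
])

```text
t: 17.1
tcp_pos: [0.4597, 0.0868, 0.1135]
tool_rot: [0.554, 0.441, -0.552, 0.441]
force: [-1.4, 4.1, 6.9]
finger_gap: 0.799
```

>>> arm_command([
  [[0,0,0,0],[0,0,0,0]],
], jaw=95)

```text
t: 17.3
tcp_pos: [0.4598, 0.0859, 0.1126]
tool_rot: [0.553, 0.44, -0.552, 0.441]
force: [0.4, 0.8, -0.4]
finger_gap: 0.954
```

>>> arm_command([
  [[-25,0,0,0],[-30,0,0,0],[-31,0,0,0],[0,0,0,0]],
])

```text
t: 17.7
tcp_pos: [0.4622, 0.0858, 0.2016]
tool_rot: [0.555, 0.438, -0.551, 0.443]
force: [0.2, -0.1, -0.1]
finger_gap: 0.948
```

```bash
python3 plan.py .5921 .1334 .2 -.645 30
python3 - <<'E'
from h import *
a=snapshot('side')[120:300,200:440]
cv2.imwrite('pics/g2.png',cv2.resize(a,(720,540),interpolation=2)[:,:,::-1])
E
```

```text
t 17.7 p [0.4622 0.0858 0.2016] th -1.796 q6 1.74 tilt [ 0.009 -0.001 -1.   ] F [ 0.2 -0.1 -0.1] gap 0.948
[0.2, 12.9, -8.4, np.float64(-0.128)],[0.2, 13.8, -6.7, np.float64(-0.128)],[0.2, 14.6, -4.8, np.float64(-0.128)],[0.2, 15.1, -2.9, np.float64(-0.128)],[0.2, 15.3, -1.0, np.float64(-0.128)],[0.2, 15.3, 1.0, np.float64(-0.128)],[0.2, 15.1, 2.9, np.float64(-0.128)],[0.2, 14.6, 4.8, np.float64(-0.128)],[0.2, 13.9, 6.6, np.float64(-0.128)],9
```

View pics/g2.png

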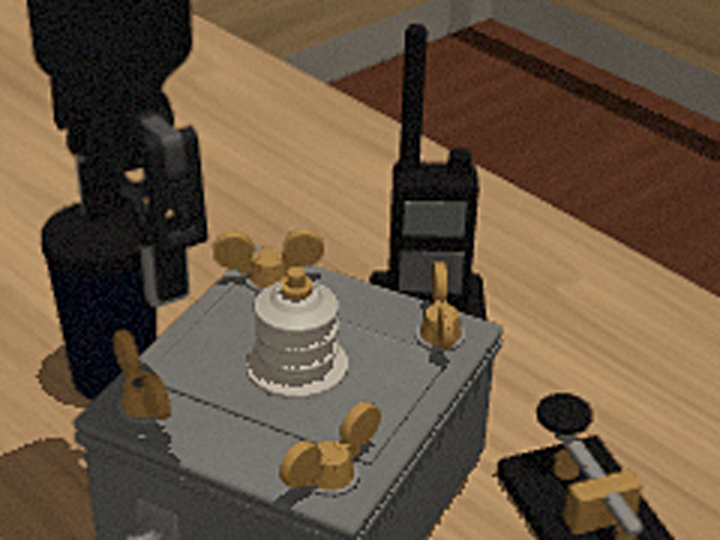

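>>> arm_command([
  [[0,13,-8.4,-0.128],[0,14,-6.7,-0.128],[0,14.6,-4.8,-0.128],[0,15,-3,-0.128],[0,15.3,-1,-0.128],[0,15.3,1,-0.128],[0,15,3,-0.128],[0,14.6,4.8,-0.128],[0,14,6.6,-0.128],[0,0,0,0]],
])

```text
t: 18.75
tcp_pos: [0.5904, 0.1337, 0.1964]
tool_rot: [0.224, 0.671, -0.224, 0.671]
force: [-1.7, -1.7, 0.8]
finger_gap: 0.951
```

>>> arm_command([
  [[0,0,0,0]],
])

```text
t: 18.85
tcp_pos: [0.5882, 0.1334, 0.1966]
tool_rot: [0.224, 0.672, -0.225, 0.669]
force: [-0.3, 0.9, -0.1]
finger_gap: 0.951
```

```bash
python3 plan.py .5921 .1334 .114 -.645 33
```

```text
t 18.85 p [0.5882 0.1334 0.1966] th -0.647 q6 0.69 tilt [-0.003 -0.    -1.   ] F [-0.3  0.9 -0.1] gap 0.951
[27.5, 0.8, 1.0, np.float64(-0.001)],[27.5, 0.8, 1.0, np.float64(-0.001)],[27.5, 0.8, 1.0, np.float64(-0.001)],3
```

>>> arm_command([
  [[27,0.5,0.8,0],[27,0.5,0.8,0],[25,0.5,0.5,0],[4,0,0,0],[0,0,0,0],[0,0,0,0]],
])

```text
t: 19.45
tcp_pos: [0.5924, 0.1335, 0.1162]
tool_rot: [0.224, 0.67, -0.224, 0.671]
force: [0.0, -0.1, -0.3]
finger_gap: 0.949
```

>>> arm_command([
  [[0,0,0,0],[0,0,0,0],[0,0,0,0],[0,0,0,0]],
], jaw=60)

```text
t: 19.85
tcp_pos: [0.592, 0.1341, 0.1172]
tool_rot: [0.225, 0.67, -0.224, 0.671]
force: [-2.5, 1.6, 5.6]
finger_gap: 0.795
```

```bash
python3 plan.py .5921 .1334 .114 -.645 33; python3 -c "
from station import status;print(status.sense()['ft_torque'])"
```

```text
t 19.85 p [0.592  0.1341 0.1172] th -0.645 q6 0.68 tilt [ 0.001  0.001 -1.   ] F [-2.5  1.6  5.6] gap 0.795
[3.2, -0.5, 0.6, np.float64(-0.0)],1
[ 0.21020375  0.47377702 -0.02429551]
```

>>> arm_command([
  [[0.3,0,0,0.14],[0.3,0,0,0.14],[0.3,0,0,0.14],[0.3,0,0,0.14],[0.3,0,0,0.14],[0.3,0,0,0.14],[0.3,0,0,0.14],[0.2,0,0,0.12],[0.2,0,0,0.1],[0.2,0,0,0.08]],
])

```text
t: 20.85
tcp_pos: [0.592, 0.1342, 0.1151]
tool_rot: [0.581, 0.403, -0.58, 0.403]
force: [-2.9, 1.4, 10.3]
finger_gap: 0.795
```

```bash
python3 plan.py .5921 .1334 .114 -2.1 33; python3 -c "
from station import status;print(status.sense()['ft_torque'])"
```

```text
t 20.85 p [0.592  0.1342 0.1151] th -1.928 q6 1.97 tilt [ 0.002  0.001 -1.   ] F [-2.9  1.4 10.3] gap 0.795
[0.6, 0.2, 0.4, np.float64(0.086)],[0.6, 0.2, 0.3, np.float64(0.086)],2
[0.19166062 0.63719675 0.10860698]
```

>>> arm_command([
  [[0.1,0,0,0.05],[0.1,0,0,0.05],[0,0,0,0]],
])

```text
t: 21.15
tcp_pos: [0.592, 0.1342, 0.1149]
tool_rot: [0.6, 0.374, -0.599, 0.374]
force: [-3.2, 1.5, 9.6]
finger_gap: 0.796
```

```bash
python3 plan.py .5921 .1334 .114 -2.1 33; python3 -c "
from station import status;print(status.sense()['ft_torque'])"
```

```text
t 21.15 p [0.592  0.1342 0.1149] th -2.026 q6 2.06 tilt [ 0.002  0.001 -1.   ] F [-3.2  1.5  9.6] gap 0.796
[0.9, 0.4, 0.7, np.float64(0.074)],1
[ 0.16825754  0.62884204 -0.03911732]
```

>>> arm_command([
  [[0,0,0,0.04],[0,0,0,0.04],[0,0,0,0]],
])

```text
t: 21.45
tcp_pos: [0.592, 0.1342, 0.1149]
tool_rot: [0.614, 0.351, -0.613, 0.352]
force: [-3.3, 1.6, 9.2]
finger_gap: 0.797
```

```bash
python3 plan.py .5921 .1334 .114 -2.1 33; python3 -c "
from station import status;print(status.sense()['ft_torque'])"
```

```text
t 21.45 p [0.592  0.1342 0.1149] th -2.1 q6 2.14 tilt [ 0.002 -0.001 -1.   ] F [-3.3  1.6  9.2] gap 0.797
[0.9, 0.5, 0.6, np.float64(-0.0)],1
[0.28166501 0.61297551 1.10418123]
```

>>> arm_command([
  [[0,0,0,0.05],[0,0,0,0.05],[0,0,0,0]],
])

```text
t: 21.75
tcp_pos: [0.5953, 0.1317, 0.115]
tool_rot: [0.633, 0.317, -0.629, 0.322]
force: [2.0, -4.8, 4.6]
finger_gap: 0.786
```

```bash
python3 plan.py .5921 .1334 .114 -2.1 33; python3 -c "
from station import status;print(status.sense()['ft_torque'])"
```

```text
t 21.75 p [0.5953 0.1317 0.115 ] th -2.204 q6 2.24 tilt [ 0.008 -0.004 -1.   ] F [ 2.  -4.8  4.6] gap 0.786
[1.0, -3.6, 0.6, np.float64(-0.104)],1
[-1.05707371 -0.18775611 -0.15268352]
```

>>> arm_command([
  [[0,0,0,0],[0,0,0,0]],
], jaw=95)

```text
t: 21.95
tcp_pos: [0.5922, 0.1337, 0.113]
tool_rot: [0.631, 0.319, -0.631, 0.319]
force: [0.0, 0.1, 0.2]
finger_gap: 0.95
```

>>> arm_command([
  [[-25,0,0,0],[-30,0,0,0],[-31,0,0,0],[0,0,0,0]],
])

```text
t: 22.35
tcp_pos: [0.5948, 0.1342, 0.2029]
tool_rot: [0.634, 0.318, -0.628, 0.321]
force: [0.1, -0.5, 0.6]
finger_gap: 0.948
```

```bash
python3 plan.py .501 -.0269 .2 .052 30
```

```text
t 22.35 p [0.5948 0.1342 0.2029] th -2.205 q6 2.24 tilt [ 0.009  0.001 -1.   ] F [ 0.1 -0.5  0.6] gap 0.948
[0.2, 1.2, 10.9, np.float64(-0.133)],[0.2, -0.3, 11.0, np.float64(-0.133)],[0.2, -1.7, 10.8, np.float64(-0.133)],[0.2, -3.2, 10.5, np.float64(-0.133)],[0.2, -4.5, 10.0, np.float64(-0.133)],[0.2, -5.8, 9.3, np.float64(-0.133)],[0.2, -7.0, 8.5, np.float64(-0.133)],[0.2, -8.0, 7.5, np.float64(-0.133)],[0.2, -9.0, 6.3, np.float64(-0.133)],[0.2, -9.7, 5.1, np.float64(-0.133)],[0.2, -10.3, 3.8, np.float64(-0.133)],[0.2, -10.7, 2.4, np.float64(-0.133)],[0.2, -10.9, 0.9, np.float64(-0.133)],[0.2, -11.0, -0.5, np.float64(-0.133)],[0.2, -10.8, -2.0, np.float64(-0.133)],[0.2, -10.4, -3.4, np.float64(-0.133)],[0.2, -9.9, -4.7, np.float64(-0.133)],17
```

>>> arm_command([
  [[0,1,11,-0.133],[0,0,11,-0.133],[0,-1.7,10.8,-0.133],[0,-3,10.5,-0.133],[0,-4.5,10,-0.133],[0,-5.8,9.3,-0.133],[0,-7,8.5,-0.133],[0,-8,7.5,-0.133],[0,-9,6.3,-0.133],[0,-9.7,5,-0.133]],
])

```text
t: 23.35
tcp_pos: [0.536, 0.0386, 0.1975]
tool_rot: [0.298, 0.642, -0.298, 0.641]
force: [-0.2, -0.1, 0.7]
finger_gap: 0.953
```

>>> arm_command([
  [[0,-10.3,3.8,-0.133],[0,-10.7,2.4,-0.133],[0,-11,1,-0.133],[0,-11,-0.5,-0.133],[0,-10.8,-2,-0.133],[0,-10.4,-3.4,-0.133],[0,-10,-4.7,-0.133],[0,0,0,0],[0,0,0,0]],
])

```text
t: 24.25
tcp_pos: [0.4985, -0.0278, 0.1979]
tool_rot: [-0.018, 0.707, 0.019, 0.707]
force: [0.7, -1.0, -0.6]
finger_gap: 0.95
```

```bash
python3 plan.py .501 -.0269 .114 .052 33
```

```text
t 24.25 p [ 0.4985 -0.0278  0.1979] th 0.053 q6 -0.33 tilt [-0.001  0.001 -1.   ] F [ 0.7 -1.  -0.6] gap 0.95
[28.0, 0.3, 0.9, np.float64(0.0)],[28.0, 0.3, 0.9, np.float64(0.0)],[28.0, 0.3, 0.9, np.float64(0.0)],3
```

>>> arm_command([
  [[28,0.3,0.5,0],[28,0.3,0.5,0],[25,0.3,0.5,0],[4,0,0,0],[0,0,0,0],[0,0,0,0]],
])

```text
t: 24.85
tcp_pos: [0.501, -0.0271, 0.114]
tool_rot: [-0.02, 0.706, 0.02, 0.707]
force: [-0.6, 0.1, 0.4]
finger_gap: 0.95
```

>>> arm_command([
  [[0,0,0,0],[0,0,0,0],[0,0,0,0],[0,0,0,0]],
], jaw=60)

```text
t: 25.25
tcp_pos: [0.501, -0.0273, 0.1149]
tool_rot: [-0.02, 0.706, 0.019, 0.708]
force: [-1.3, 0.6, 6.5]
finger_gap: 0.797
```

>>> arm_command([
  [[0.2,0,0,0.14],[0.3,0,0,0.14],[0.3,0,0,0.14],[0.3,0,0,0.14],[0.3,0,0,0.14],[0.3,0,0,0.14],[0.3,0,0,0.14],[0.2,0,0,0.14],[0.2,0,0,0.14],[0.2,0,0,0.14]],
])

```text
t: 26.25
tcp_pos: [0.4999, -0.0265, 0.1126]
tool_rot: [0.442, 0.552, -0.441, 0.552]
force: [-2.2, 3.1, 11.3]
finger_gap: 0.801
```

>>> arm_command([
  [[0,0,0,0.03],[0,0,0,0]],
])

```text
t: 26.45
tcp_pos: [0.4999, -0.0265, 0.1125]
tool_rot: [0.448, 0.547, -0.448, 0.547]
force: [-3.5, 2.9, 11.4]
finger_gap: 0.798
```

```bash
python3 plan.py .501 -.0269 .114 -1.4 33; python3 -c "
from station import status;print(status.sense()['ft_torque'])"
```

```text
t 26.45 p [ 0.4999 -0.0265  0.1125] th -1.372 q6 1.1 tilt [ 0.001  0.    -1.   ] F [-3.5  2.9 11.4] gap 0.798
[-1.5, 1.0, 0.7, np.float64(0.028)],1
[0.59297809 0.42867047 0.55093114]
```

>>> arm_command([
  [[0,0,0,0.03],[0,0,0,0]],
])

```text
t: 26.65
tcp_pos: [0.4999, -0.0264, 0.1125]
tool_rot: [0.455, 0.541, -0.455, 0.541]
force: [-2.8, 3.4, 10.6]
finger_gap: 0.797
```

```bash
python3 plan.py .501 -.0269 .114 -1.4 33; python3 -c "
from station import status;print(status.sense()['ft_torque'])"
```

```text
t 26.65 p [ 0.4999 -0.0264  0.1125] th -1.399 q6 1.12 tilt [ 0. -0. -1.] F [-2.8  3.4 10.6] gap 0.797
[-1.5, 1.0, 0.7, np.float64(0.001)],1
[0.63656217 0.37920488 1.02483031]
```

>>> arm_command([
  [[0,0,0,0],[0,0,0,0]],
], jaw=95)

```text
t: 26.85
tcp_pos: [0.5007, -0.0273, 0.1113]
tool_rot: [0.457, 0.539, -0.456, 0.54]
force: [-0.4, -0.5, -0.3]
finger_gap: 0.945
```

>>> arm_command([
  [[-25,0,0,0],[-30,0,0,0],[-32,0,0,0],[0,0,0,0]],
])

```text
t: 27.25
tcp_pos: [0.5032, -0.0281, 0.2015]
tool_rot: [0.458, 0.537, -0.455, 0.543]
force: [0.6, -0.1, -0.5]
finger_gap: 0.951
```

```bash
python3 plan.py .6325 .0206 .2 .855 30
```

```text
t 27.25 p [ 0.5032 -0.0281  0.2015] th -1.405 q6 1.13 tilt [ 0.009 -0.003 -1.   ] F [ 0.6 -0.1 -0.5] gap 0.951
[0.1, 8.0, -1.6, np.float64(-0.133)],[0.1, 8.1, -0.5, np.float64(-0.133)],[0.1, 8.1, 0.6, np.float64(-0.133)],[0.1, 8.0, 1.7, np.float64(-0.133)],[0.1, 7.7, 2.7, np.float64(-0.133)],[0.1, 7.2, 3.7, np.float64(-0.133)],[0.1, 6.7, 4.6, np.float64(-0.133)],[0.1, 6.0, 5.5, np.float64(-0.133)],[0.1, 5.2, 6.2, np.float64(-0.133)],[0.1, 4.4, 6.8, np.float64(-0.133)],[0.1, 3.4, 7.4, np.float64(-0.133)],[0.1, 2.4, 7.8, np.float64(-0.133)],[0.1, 1.4, 8.0, np.float64(-0.133)],[0.1, 0.3, 8.1, np.float64(-0.133)],[0.1, -0.8, 8.1, np.float64(-0.133)],[0.1, -1.8, 7.9, np.float64(-0.133)],[0.1, -2.9, 7.6, np.float64(-0.133)],17
```

>>> arm_command([
  [[0,8,-1.6,-0.133],[0,8,-0.5,-0.133],[0,8,0.6,-0.133],[0,8,1.7,-0.133],[0,7.7,2.7,-0.133],[0,7.2,3.7,-0.133],[0,6.7,4.6,-0.133],[0,6,5.5,-0.133],[0,5.2,6.2,-0.133],[0,4.4,6.8,-0.133]],
])

```text
t: 28.25
tcp_pos: [0.5758, 0.0014, 0.1964]
tool_rot: [0.025, 0.707, -0.024, 0.706]
force: [0.0, 0.2, 0.2]
finger_gap: 0.949
```

>>> arm_command([
  [[0,3.4,7.4,-0.133],[0,2.4,7.8,-0.133],[0,1.4,8,-0.133],[0,0.3,8,-0.133],[0,-0.8,8,-0.133],[0,-1.8,8,-0.133],[0,-3,7.6,-0.133],[0,0,0,0],[0,0,0,0]],
])

```text
t: 29.15
tcp_pos: [0.6286, 0.0213, 0.1966]
tool_rot: [-0.293, 0.644, 0.293, 0.643]
force: [0.6, 0.6, 0.3]
finger_gap: 0.95
```

```bash
python3 plan.py .6325 .0206 .114 .855 33
```

```text
t 29.15 p [0.6286 0.0213 0.1966] th 0.854 q6 -1.0 tilt [-0.002  0.    -1.   ] F [0.6 0.6 0.3] gap 0.95
[27.5, -1.1, 0.7, np.float64(-0.0)],[27.5, -1.1, 0.7, np.float64(-0.0)],[27.5, -1.1, 0.7, np.float64(-0.0)],3
```

>>> arm_command([
  [[28,-1,0.7,0],[28,-1,0.7,0],[25,-0.5,0.5,0],[4,0,0,0],[0,0,0,0],[0,0,0,0]],
])

```text
t: 29.75
tcp_pos: [0.6331, 0.021, 0.1138]
tool_rot: [-0.294, 0.643, 0.293, 0.644]
force: [-0.6, 1.0, 0.2]
finger_gap: 0.951
```

>>> arm_command([
  [[0,0,0,0],[0,0,0,0],[0,0,0,0],[0,0,0,0]],
], jaw=60)

```text
t: 30.15
tcp_pos: [0.6333, 0.0209, 0.1147]
tool_rot: [-0.295, 0.642, 0.293, 0.644]
force: [-2.0, -1.0, 6.1]
finger_gap: 0.796
```

>>> arm_command([
  [[0.2,0,0,0.14],[0.3,0,0,0.14],[0.3,0,0,0.14],[0.3,0,0,0.14],[0.3,0,0,0.14],[0.3,0,0,0.14],[0.3,0,0,0.14],[0.2,0,0,0.14],[0.2,0,0,0.14],[0.2,0,0,0.14]],
])

```text
t: 31.15
tcp_pos: [0.6323, 0.0207, 0.1125]
tool_rot: [0.19, 0.681, -0.191, 0.681]
force: [-4.3, -0.0, 9.2]
finger_gap: 0.8
```

>>> arm_command([
  [[0,0,0,0.03],[0,0,0,0]],
])

```text
t: 31.35
tcp_pos: [0.6325, 0.021, 0.1124]
tool_rot: [0.198, 0.678, -0.199, 0.679]
force: [-2.9, -0.3, 8.8]
finger_gap: 0.793
```

```bash
python3 plan.py .6325 .0206 .114 -.6 33; python3 -c "
from station import status;print(status.sense()['ft_torque'])"
```

```text
t 31.35 p [0.6325 0.021  0.1124] th -0.568 q6 0.43 tilt [ 0.001 -0.002 -1.   ] F [-2.9 -0.3  8.8] gap 0.793
[-1.6, -0.3, 0.2, np.float64(0.032)],1
[-0.0770263   0.54754628  1.01077542]
```

>>> arm_command([
  [[0,0,0,0.03],[0,0,0,0]],
])

```text
t: 31.55
tcp_pos: [0.6324, 0.021, 0.1123]
tool_rot: [0.208, 0.675, -0.209, 0.676]
force: [-2.8, -0.5, 7.5]
finger_gap: 0.793
```

```bash
python3 plan.py .6325 .0206 .114 -.6 33; python3 -c "
from station import status;print(status.sense()['ft_torque'])"
```

```text
t 31.55 p [0.6324 0.021  0.1123] th -0.599 q6 0.46 tilt [ 0.001 -0.002 -1.   ] F [-2.8 -0.5  7.5] gap 0.793
[-1.7, -0.3, 0.3, np.float64(0.001)],1
[-0.07269099  0.47917492  0.77181834]
```

>>> arm_command([
  [[0,0,0,0],[0,0,0,0]],
], jaw=95)

```text
t: 31.75
tcp_pos: [0.6327, 0.0213, 0.1105]
tool_rot: [0.21, 0.675, -0.21, 0.676]
force: [0.5, 0.0, -0.3]
finger_gap: 0.953
```

>>> arm_command([
  [[-25,0,0,0],[-30,0,0,0],[-32,0,0,0],[0,0,0,0]],
])

```text
t: 32.15
tcp_pos: [0.6358, 0.0209, 0.2019]
tool_rot: [0.211, 0.672, -0.209, 0.679]
force: [1.1, 1.3, 0.1]
finger_gap: 0.944
```

```bash
python3 plan.py .46 .0862 .2 1.345 30
```

```text
t 32.15 p [0.6358 0.0209 0.2019] th -0.603 q6 0.46 tilt [ 0.01  -0.001 -1.   ] F [1.1 1.3 0.1] gap 0.944
[0.1, -3.3, -13.0, np.float64(-0.139)],[0.1, -1.5, -13.3, np.float64(-0.139)],[0.1, 0.4, -13.4, np.float64(-0.139)],[0.1, 2.3, -13.2, np.float64(-0.139)],[0.1, 4.1, -12.8, np.float64(-0.139)],[0.1, 5.8, -12.1, np.float64(-0.139)],[0.1, 7.4, -11.2, np.float64(-0.139)],[0.1, 8.9, -10.0, np.float64(-0.139)],[0.1, 10.2, -8.7, np.float64(-0.139)],[0.1, 11.3, -7.2, np.float64(-0.139)],[0.1, 12.2, -5.5, np.float64(-0.139)],[0.1, 12.8, -3.8, np.float64(-0.139)],[0.1, 13.2, -2.0, np.float64(-0.139)],[0.1, 13.4, -0.1, np.float64(-0.139)],14
```

>>> arm_command([
  [[0,-3.3,-13,-0.139],[0,-1.5,-13.3,-0.139],[0,0.4,-13.4,-0.139],[0,2.3,-13,-0.139],[0,4,-12.8,-0.139],[0,5.8,-12,-0.139],[0,7.4,-11,-0.139],[0,9,-10,-0.139],[0,10,-8.7,-0.139],[0,11.3,-7.2,-0.139]],
])

```text
t: 33.15
tcp_pos: [0.5063, 0.0679, 0.1962]
tool_rot: [-0.273, 0.653, 0.273, 0.652]
force: [-0.4, 1.5, -0.4]
finger_gap: 0.945
```

>>> arm_command([
  [[0,12,-5.5,-0.139],[0,12.8,-3.8,-0.139],[0,13,-2,-0.139],[0,13.4,0,-0.139],[0,0,0,0],[0,0,0,0]],
])

```text
t: 33.75
tcp_pos: [0.4578, 0.0863, 0.1968]
tool_rot: [-0.439, 0.554, 0.439, 0.554]
force: [0.3, -0.5, 0.2]
finger_gap: 0.948
```

```bash
python3 plan.py .46 .0862 .114 1.345 33
```

```text
t 33.75 p [0.4578 0.0863 0.1968] th 1.34 q6 -1.39 tilt [ 0. -0. -1.] F [ 0.3 -0.5  0.2] gap 0.948
[27.6, -0.7, 0.1, np.float64(-0.002)],[27.6, -0.7, 0.1, np.float64(-0.002)],[27.6, -0.7, 0.1, np.float64(-0.002)],3
```

>>> arm_command([
  [[28,-0.5,0,0],[28,-0.5,0,0],[25,-0.5,0,0],[3,0,0,0],[0,0,0,0],[0,0,0,0]],
])

```text
t: 34.35
tcp_pos: [0.4601, 0.0858, 0.1138]
tool_rot: [-0.44, 0.553, 0.439, 0.554]
force: [0.2, 0.2, -0.1]
finger_gap: 0.955
```

>>> arm_command([
  [[0,0,0,0],[0,0,0,0],[0,0,0,0],[0,0,0,0]],
], jaw=60)

```text
t: 34.75
tcp_pos: [0.4604, 0.0868, 0.1149]
tool_rot: [-0.44, 0.552, 0.439, 0.555]
force: [0.3, 4.0, 5.6]
finger_gap: 0.798
```

>>> arm_command([
  [[0.2,0,0,0.14],[0.3,0,0,0.14],[0.3,0,0,0.14],[0.3,0,0,0.14],[0.3,0,0,0.14],[0.3,0,0,0.14],[0.3,0,0,0.14],[0.2,0,0,0.14],[0.2,0,0,0.14],[0.2,0,0,0.14]],
])

```text
t: 35.75
tcp_pos: [0.46, 0.0833, 0.1126]
tool_rot: [0.017, 0.706, -0.022, 0.708]
force: [-3.9, -7.8, 12.1]
finger_gap: 0.774
```

>>> arm_command([
  [[0,0,0,0.03],[0,0,0,0]],
])

```text
t: 35.95
tcp_pos: [0.4582, 0.0858, 0.1115]
tool_rot: [0.031, 0.707, -0.031, 0.706]
force: [-2.1, -0.5, 2.0]
finger_gap: 0.599
```

```bash
python3 plan.py .46 .0862 .114 -.1 33; python3 -c "
from station import status;print(status.sense()['ft_torque'])"
```

```text
t 35.95 p [0.4582 0.0858 0.1115] th -0.088 q6 0.03 tilt [-0. -0. -1.] F [-2.1 -0.5  2. ] gap 0.599
[-2.5, 0.5, 1.8, np.float64(0.012)],1
[-0.16825089  0.38128094 -0.14098207]
```

>>> arm_command([
  [[0,0,0,0.03],[0,0,0,0]],
])

```text
t: 36.15
tcp_pos: [0.46, 0.0861, 0.1111]
tool_rot: [0.041, 0.705, -0.041, 0.707]
force: [-0.5, -0.3, -0.7]
finger_gap: 0.602
```

```bash
python3 plan.py .46 .0862 .114 -.1 33; python3 -c "
from station import status;print(status.sense()['ft_torque'])"
```

```text
t 36.15 p [0.46   0.0861 0.1111] th -0.116 q6 0.06 tilt [ 0.003  0.    -1.   ] F [-0.5 -0.3 -0.7] gap 0.602
[-2.9, 0.2, 0.0, np.float64(-0.016)],1
[ 0.00476097  0.01446018 -0.02401316]
```

>>> arm_command([
  [[-25,0,0,0],[-30,0,0,0],[-40,0,0,0],[-30,40,0,0],[0,45,0,0],[0,45,0,0],[0,45,0,0],[0,45,0,0],[0,0,0,0]],
])

```text
t: 37.05
tcp_pos: [0.4855, 0.3099, 0.2359]
tool_rot: [0.04, 0.705, -0.038, 0.707]
force: [-0.7, -1.6, 0.2]
finger_gap: 0.601
```

Run:
```python
from h import *
a=snapshot('top')[195:345,235:395]; b=snapshot('side')[170:310,200:390]
cv2.imwrite('pics/g3.png',np.hstack([cv2.resize(a,(400,375),interpolation=2),cv2.resize(b,(400,375),interpolation=2)])[:,:,::-1])
```

```text
(no output)
```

View pics/g3.png

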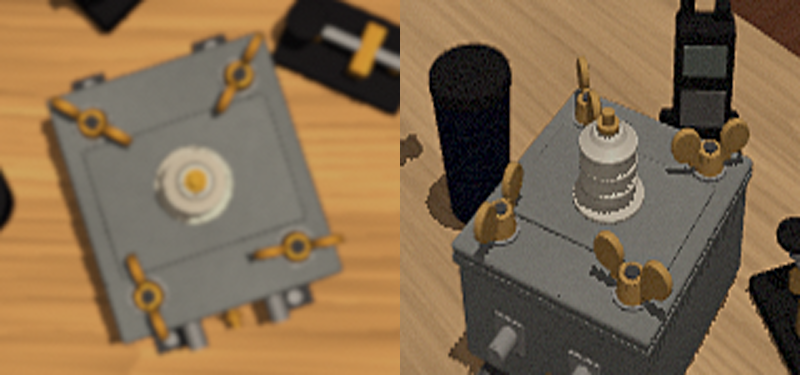

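```bash
python3 - <<'E'
from h import *
E_={'a':[[54,101],[130,142]],'b':[[258,40],[220,110]],'c':[[250,258],[342,240]],'d':[[130,256],[163,337]]}
A0=dict(a=43.5,b=129.4,c=83.5,d=157.6)
def back(u,z): return least_squares(lambda q:(proj('top',[[q[0],q[1],z]])-u).ravel(),[.55,.05]).x
for k,e in E_.items():
    A,B=[back(np.array(u)/2.5+[235,195]-.3,.1335) for u in e]; d=A-B; t=np.degrees(np.arctan2(d[1],d[0]))%180
    print(k,'mid',((A+B)/2).round(4),'len',np.linalg.norm(d).round(3),'ang',t.round(1),'turned',np.radians((A0[k]-t)%180).round(2))
E
python3 plan.py .46 .0862 .2 .4 40
```

```text
a mid [0.5911 0.1325] len 0.066 ang 63.2 turned 2.8
b mid [0.6303 0.0211] len 0.062 ang 153.1 turned 2.73
c mid [ 0.4987 -0.0251] len 0.071 ang 102.5 turned 2.81
d mid [0.4604 0.0869] len 0.065 ang 24.1 turned 2.33
t 37.15 p [0.4844 0.3055 0.2353] th -0.113 q6 0.48 tilt [ 0. -0. -1.] F [ 0.4 -0.1 -0.2] gap 0.597
[5.9, -36.8, 0.1, np.float64(-0.086)],[5.9, -36.6, -3.0, np.float64(-0.086)],[5.9, -36.3, -6.2, np.float64(-0.086)],[5.9, -35.6, -9.2, np.float64(-0.086)],[5.9, -34.7, -12.2, np.float64(-0.086)],[5.9, -33.5, -15.2, np.float64(-0.086)],6
```

>>> arm_command([
  [[6,-37,0,-0.089],[6,-36.6,-3,-0.089],[6,-36,-6,-0.089],[6,-35.6,-9,-0.089],[6,-34.7,-12,-0.089],[6,-33.5,-15,-0.089],[0,0,0,0],[0,0,0,0],[0,0,0,0]],
], jaw=95)

```text
t: 38.05
tcp_pos: [0.4621, 0.0853, 0.1998]
tool_rot: [-0.146, 0.692, 0.146, 0.692]
force: [0.3, -0.0, 0.0]
finger_gap: 0.952
```

```bash
python3 plan.py .4602 .0865 .112 .42 33
```

```text
t 38.05 p [0.4621 0.0853 0.1998] th 0.416 q6 -0.47 tilt [ 0.001  0.    -1.   ] F [ 0.3 -0.   0. ] gap 0.952
[29.3, 0.6, -0.4, np.float64(-0.001)],[29.3, 0.6, -0.4, np.float64(-0.001)],[29.3, 0.6, -0.4, np.float64(-0.001)],3
```

>>> arm_command([
  [[29,0.5,-0.5,0],[29,0.5,-0.5,0],[27,0.5,-0.5,0],[3,0,0,0],[0,0,0,0],[0,0,0,0]],
])

```text
t: 38.65
tcp_pos: [0.461, 0.0865, 0.1124]
tool_rot: [-0.147, 0.691, 0.146, 0.693]
force: [0.0, -0.8, -0.0]
finger_gap: 0.951
```

```bash
python3 plan.py .4602 .0865 .112 .42 33
```

```text
t 38.65 p [0.461  0.0865 0.1124] th 0.418 q6 -0.47 tilt [ 0.002 -0.    -1.   ] F [ 0.  -0.8 -0. ] gap 0.951
[0.4, 0.3, -0.8, np.float64(-0.002)],1
```

>>> arm_command([
  [[0,0,0,0],[0,0,0,0],[0,0,0,0],[0,0,0,0]],
], jaw=60, force=45)

```text
t: 39.05
tcp_pos: [0.4606, 0.0861, 0.1134]
tool_rot: [-0.147, 0.691, 0.146, 0.693]
force: [-2.3, -0.6, 8.1]
finger_gap: 0.793
```

```bash
python3 plan.py .4602 .0865 .112 .42 33; python3 -c "
from station import status;print(status.sense()['ft_torque'])"
```

```text
t 39.05 p [0.4606 0.0861 0.1134] th 0.417 q6 -0.47 tilt [ 0.003 -0.    -1.   ] F [-2.3 -0.6  8.1] gap 0.793
[1.4, 0.6, -0.2, np.float64(-0.003)],1
[ 0.02424864  0.36721782 -0.01012186]
```

Turn slowly, watching the torque.

>>> arm_command([
  [[0.1,0,0,0.06],[0.1,0,0,0.06],[0.1,0,0,0.06],[0.1,0,0,0.06],[0,0,0,0]],
])

```text
t: 39.55
tcp_pos: [0.4605, 0.086, 0.113]
tool_rot: [-0.065, 0.703, 0.063, 0.705]
force: [-1.6, 0.3, 8.8]
finger_gap: 0.788
```

```bash
python3 plan.py .4602 .0865 .112 .1 33; python3 -c "
from station import status;print(status.sense()['ft_torque'])"
```

```text
t 39.55 p [0.4605 0.086  0.113 ] th 0.181 q6 -0.23 tilt [ 0.002 -0.001 -1.   ] F [-1.6  0.3  8.8] gap 0.788
[1.0, 0.6, -0.2, np.float64(0.081)],1
[0.12563503 0.36439046 0.94288505]
```

>>> arm_command([
  [[0.1,0,0,0.06],[0.1,0,0,0.06],[0,0,0,0]],
])

```text
t: 39.85
tcp_pos: [0.4604, 0.0849, 0.1129]
tool_rot: [-0.024, 0.706, 0.021, 0.707]
force: [-3.4, -5.0, 10.1]
finger_gap: 0.785
```

```bash
python3 plan.py .4602 .0865 .112 0 33; python3 -c "
from station import status;print(status.sense()['ft_torque'])"
```

```text
t 39.85 p [0.4604 0.0849 0.1129] th 0.063 q6 -0.11 tilt [ 0.002 -0.004 -1.   ] F [-3.4 -5.  10.1] gap 0.785
[0.9, 1.6, -0.1, np.float64(0.063)],1
[-0.78425241  0.54219572  0.8488465 ]
```

>>> arm_command([
  [[0,0,0,0],[0,0,0,0]],
], jaw=95)

```text
t: 40.05
tcp_pos: [0.4607, 0.0861, 0.1117]
tool_rot: [-0.02, 0.706, 0.02, 0.708]
force: [-0.1, 0.4, 0.5]
finger_gap: 0.949
```

>>> arm_command([
  [[-25,0,0,0],[-30,0,0,0],[-40,0,0,0],[-30,40,0,0],[0,45,0,0],[0,45,0,0],[0,45,0,0],[0,45,0,0],[0,0,0,0],[0,0,0,0]],
])

```text
t: 41.05
tcp_pos: [0.4469, 0.3066, 0.2357]
tool_rot: [-0.021, 0.707, 0.021, 0.707]
force: [-0.1, 1.1, -0.1]
finger_gap: 0.951
```

Run:
```python
from h import *
b=snapshot('side')[170:310,200:390]; a=np.mean([snapshot('top')[195:345,235:395] for _ in range(3)],0).astype(np.uint8)
cv2.imwrite('pics/g4.png',np.hstack([cv2.resize(a,(400,375),interpolation=2),cv2.resize(b,(400,375),interpolation=2)])[:,:,::-1])
```

```text
(no output)
```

View pics/g4.png

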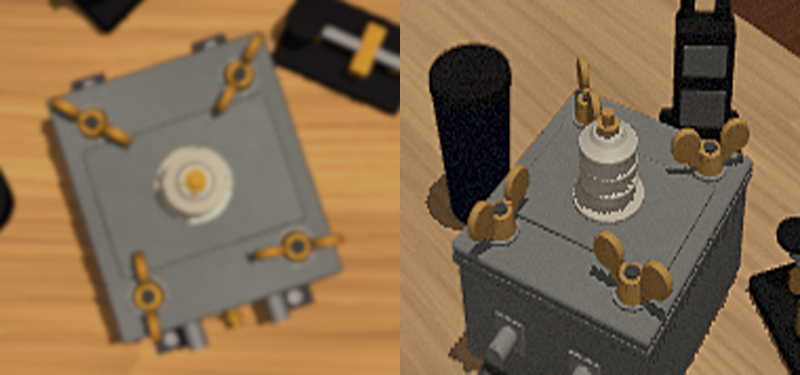

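```bash
python3 -c "
from station import status,ticket
s=status.sense();print(s['t'],s['tcp_pos'],s['force'],abs(s['qd']).max())
print(ticket.sign_off())"
```

```text
41.25 [0.44762371 0.30440932 0.23576424] [0.00983146 0.00826596 0.53641848] 0.00410540834030859
the job is handed in; nothing more can be done
None
```

I turned all four nuts in the order a, c, b, d: first about half-way (1.40 rad each), then on until each met its hard stop. I handed the job in at 41 s of the 72 s allowed, with the arm clear of everything.

**Stops:** each nut showed about 0.94 to 1.1 N m at the end, against 0.14 to 0.22 N m when turning freely. I take that as the stop.

**Nut d:** the grip slipped off on its home turn, and the picture showed it about 0.2 rad short of where it ended. I gripped it again with 45 N and turned it until the torque rose to 0.94 N m. The grip also slipped on nut a just after it reached its stop.

**Last picture:** the insulator, handheld, tumbler and Morse key looked undisturbed, and the lid looked level and down. I judged this by eye and did not measure the lid's height or tilt.

**What disagreed:** the ear angles in the pictures gave turns of about 2.80 (a), 2.73 (b), 2.81 (c) and 2.52 rad (d). The pictures are good to about 3°. Nut b's picture differs from the tool angle at its stop by about 5.6°. Nut d's total is about 0.3 to 0.4 rad short of 2.9, which fits only if it started further on than the others. For d I relied on the torque.

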